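# Gauge the vegetable-cutter drive sleeves

## Task

The two plastic drive sleeves of the vegetable cutter need checking on the brass gauge pin. Try the black one first: set it upright over the pin's nose until it rests there, and since it will not go down, put it in the red-rimmed reject pan. Then slide the blue one all the way down the pin until it sits on the base plate, and leave it there.

Things in the scene. Friction and masses are not known exactly. Their poses are not given: they have to be found in the camera images.
- black_sleeve: black plastic drive sleeve: an upright plain tube, outside diameter 54 mm, height 55 mm, bore 20 mm right through, 0.08 to 0.15 kg, loose, standing on the white cutting board (12 mm thick). Origin: centre of its underside; z up along the bore. Too narrow for the pin: it stops with its underside about 13 mm below the pin's tip.
- blue_sleeve: blue plastic drive sleeve: an upright plain tube, outside diameter 54 mm, height 55 mm, bore 40 mm right through, 0.05 to 0.10 kg, loose, standing on the same white cutting board. Origin: centre of its underside; z up along the bore. It fits over the pin with 6 mm to spare all round.
- gauge: the pin gauge, fixed to the counter: a dark steel base plate 100 x 100 x 12 mm with an upright brass pin of 28 mm diameter in its middle. The pin runs straight for 50 mm above the plate, then tapers over 20 mm to a blunt tip of 6 mm diameter; the tip is 82 mm above the counter. Origin: centre of the plate's underside (on the pin's axis, at counter height); z up along the pin. A sleeve that is fully down has its underside on the plate, 12 mm above this origin.
- reject_pan: the reject pan, fixed to the counter: open rectangular steel pan with a red rim, 176 mm (its x) by 162 mm (its y) and 60 mm high (rim about 188 x 174 mm), walls and floor 3 mm thick. Origin: centre of its underside; z up.
Mind the look-alikes: they are no part of the job. Of the things that look like the blue_sleeve, the middle-sized one is meant.

How it is judged:
By the outcome, as a careful person would: the job done as asked, in the order asked, and still so for the second after the job is handed in, with the robot touching nothing.
It also fails if it takes over 67 s, if anything falls off the work surface, if the arm or the gripper's body presses on something with over 40 N, if the wrist force passes 120 N, or if a joint passes its speed limit or range.

## Robot

A 7-joint arm with a two-finger parallel gripper is mounted at the origin on the work surface. World frame = base frame: x ahead of the robot, y to its left, z up, the work surface at z = 0. Lengths are in m, angles in rad, forces in N, time in s.
With the tool pointing down it reaches from about 0.425 to 0.925 m from the base axis. Payload 6.8 kg.
Tool frame: the origin (TCP) lies at the very end of the fingers, on their centre line; the grasp point (between the pads) lies 19 mm behind it; z points along the fingers, y is the line along which they close (so a half turn about z gives the same grasp; the last joint's range is limited). The gripper opens to 85 mm and grips with 20 to 120 N. Pads are 22 mm wide; open, the fingers measure 114 mm over their backs; the gripper's body (76 mm by 85 mm) begins 54 mm behind the grasp point. The pads swing forward as they close: fully open they stand 13 mm farther back than shut.
Start: joints at [1.047, 0.477, 0.022, 1.555, -0.011, 1.109, -0.083], TCP at [0.273, -0.617, 0.195] pointing down, gripper open.
Joint ranges: [-2.96, 2.96], [-0.34, 2.1], [-1.41, 1.46], [0.24, 2.44], [-1.37, 4.51], [0.17, 1.92], [-2.96, 2.96]. Speed limits (rad/s): [2.39, 2.39, 3.14, 3.14, 3.14, 3.14, 3.14].

## Interface

Orientations are given as a unit quaternion [w, x, y, z].
In Python, from station import get_obs, read_camera, hand_in gives the robot as it stands.
- The arm moves only by the tool arm_command, never from a script. Its argument "commands" is one flat list of numbers, 7 for each row, row after row: the shift along the tool's x, y, z in m, then the turn, a rotation vector about the tool's x, y, z in degrees, then the opening, from 0 (shut) to 1 (fully open). In form: [tx, ty, tz, rx, ry, rz, fingers, tx, ty, tz, rx, ry, rz, fingers, ...]. A call has 1 to 8 rows; each row is the pose to reach, as a shift and turn from the pose commanded when the call began, along the tool's axes at that moment; what a row does not reach only later rows make up. A row lasts 1/10 s, in which the tool goes at most 50 mm and 8.59 degrees, less where a joint would pass 70% of its speed; a pose out of reach is approached as far as the arm can. A call with a gripper value outside its range is refused whole. The fingers move at their own pace and stop on an object; "force" is the grip in N (left out, the last holds). Time passes only in rows, so rows that repeat a pose let the fingers close. It gives the time, the measured TCP pose, the force, the opening and the grip force at its end, in the units of the state.
- get_obs(): the state, without advancing time (a new reading comes with each control period).
- read_camera(name): name is "side" or "top" or "wrist"; returns a dict with "img" (420x560x3 uint8, red, green, blue), "camera_matrix" (3x3 intrinsics, pixels), "k1" (the pictures are not rectified: a ray, as slopes to the right and down, at radius r is drawn at 1 + k1 r^2 times it, then the intrinsics apply), "pose" (4x4, takes a point from camera to world coordinates). Camera axes: x right, y down, z forward; pixel columns grow to the right and rows downward; lengths in m; the calibration is good to about 2 mm. A picture is of the moment at which its call begins. There is no depth.
- hand_in(): hands the job in; it is judged then, once.
The state is a dict: "t": time; "q": joint angles; "joint_vel": joint speeds; "joint_torque": joint torques, N m; "eef_pos": TCP position; "tool_rot": TCP orientation; "contact_force": force on the tool from outside, world axes, zero at the start; "torque": the same for the moment, N m; "gripper_width": opening from 0.0 (shut) to 1.0 (fully open); "grasp_force": force on a finger pad.
Only numpy, scipy, OpenCV 4.12 (cv2) and the standard library are available. Lean on these libraries where they do the work, as an engineer would, in place of code of your own. Each camera call takes 0.05 s, during which the arm holds its last target. There are 200 camera calls.

## Working session

There is one attempt and no reset: what is moved stays moved. The work goes in short steps, Python scripts to look and compute and a tool call to move; the robot and the scene stay as the last step left them, time stands still between calls to the robot, and variables do not carry over. Pictures are saved under pics/ and viewed, at most 10 in all, crops included, and the job is handed in when it is done.

Besides the shell and the picture viewer there is one more tool, called after ">>>" as name(argument=value, ...) on one line, values as JSON. arm_command: Moves the arm, as the interface text tells. Its arguments: {"type":"object","properties":{"commands":{"type":"array","items":{"type":"number"}},"force":{"type":"number"}},"required":["commands"]}

```bash
mkdir -p pics
cat > h.py <<'E'
import numpy as np,cv2
from station import get_obs,read_camera,hand_in
def snap(name,f=None):
    c=read_camera(name)
    if f: cv2.imwrite('pics/'+f,c['img'][:,:,::-1])
    return c
def ray(c,u,v):
    K=c['camera_matrix'];d=np.array([(u-K[0,2])/K[0,0],(v-K[1,2])/K[1,1]]);s=d.copy()
    for _ in range(20): s=d/(1+c['k1']*(s@s))
    P=c['pose'];return P[:3,3],P[:3,:3]@np.array([s[0],s[1],1])
def at(c,u,v,z):
    o,d=ray(c,u,v);return o+d*(z-o[2])/d[2]
def proj(c,p):
    P=c['pose'];q=P[:3,:3].T@(np.asarray(p)-P[:3,3]);s=q[:2]/q[2];s=s*(1+c['k1']*(s@s));K=c['camera_matrix'];return K[:2,:2]@s+K[:2,2]
def R(q):
    w,x,y,z=q
    from scipy.spatial.transform import Rotation as Q
    return Q.from_quat([x,y,z,w]).as_matrix()
E
python3 - <<'E'
from h import *
a=snap('top','top1.png');b=snap('side','side1.png')
np.set_printoptions(precision=3,suppress=True)
for c in(a,b):print(c['pose'],c['k1'],c['camera_matrix'])
o=get_obs();print(o,R(o['tool_rot']))
E
```

```text
[[-0.004 -0.996  0.094  0.418]
 [-1.     0.002 -0.018  0.012]
 [ 0.018 -0.094 -0.995  1.194]
 [ 0.     0.     0.     1.   ]] -0.06565763227421122 [[507.163   0.    277.973]
 [  0.    507.163 215.897]
 [  0.      0.      1.   ]]
[[-0.988 -0.105  0.116  0.406]
 [-0.155  0.572 -0.806  0.834]
 [ 0.018 -0.814 -0.581  0.647]
 [ 0.     0.     0.     1.   ]] -0.13686038760696426 [[477.713   0.    270.428]
 [  0.    477.713 211.411]
 [  0.      0.      1.   ]]
{'t': 0.1, 'q': array([ 1.047,  0.478,  0.022,  1.556, -0.011,  1.109, -0.083]), 'joint_vel': array([-0.001, -0.002, -0.001, -0.001, -0.001,  0.002,  0.001]), 'joint_torque': array([  0.004, -59.776,   1.613, -28.196,   0.013,   0.005,  -0.   ]), 'eef_pos': array([ 0.272, -0.617,  0.194]), 'tool_rot': array([-0.001,  0.978,  0.206, -0.   ]), 'contact_force': array([ 0.274, -0.558, -0.535]), 'torque': array([-0.022,  0.009, -0.001]), 'grasp_force': 0.0, 'gripper_width': 0.9943316099895791} [[ 0.915  0.404 -0.001]
 [ 0.404 -0.915  0.001]
 [-0.    -0.002 -1.   ]]
```

View pics/top1.png

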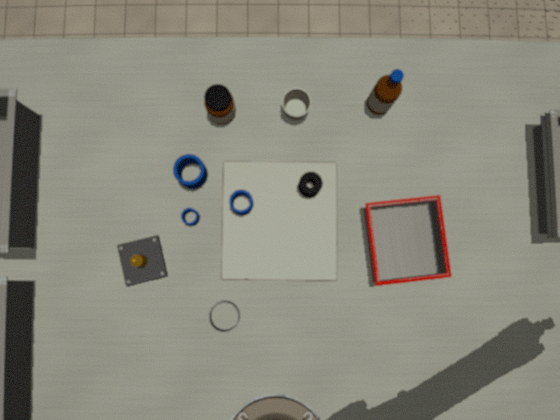

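View pics/side1.png

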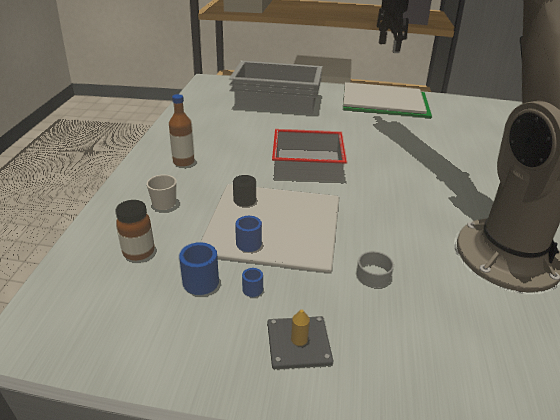

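The top view shows the black sleeve at about (310,184), the middle-sized blue one on the board at (241,202), the gauge at (142,261) and the pan at (408,240). The side view agrees: blue at (249,233), black at (245,191), pin tip at (300,311).

Run:
```python
from h import *
np.set_printoptions(precision=4,suppress=True)
c=snap('top');im=c['img'].astype(int);hsv=cv2.cvtColor(c['img'],cv2.COLOR_RGB2HSV)
def box(m,u0,u1,v0,v1):
    k=np.zeros(m.shape,np.uint8);k[v0:v1,u0:u1]=m[v0:v1,u0:u1]
    ys,xs=np.nonzero(k);return cv2.convexHull(np.c_[xs,ys].astype(np.int32))
def outfit(m,b,H,z0,r=.027):
    # fit projected silhouette of cylinder
    k=np.zeros(m.shape,np.uint8);k[b[2]:b[3],b[0]:b[1]]=m[b[2]:b[3],b[0]:b[1]]
    h=box(m,*b);k[:]=0;cv2.fillPoly(k,[h],1);M=cv2.moments(k,True);g=np.array([M['m10'],M['m01']])/M['m00']
    p=at(c,*g,z0+H/2)[:2]
    for _ in range(5):
        t=np.linspace(0,6.28,60);pts=[proj(c,[p[0]+r*np.cos(a),p[1]+r*np.sin(a),z]) for a in t for z in(z0,z0+H)]
        hh=cv2.convexHull(np.float32(pts));mm=cv2.moments(hh);gg=np.array([mm['m10'],mm['m01']])/mm['m00']
        p=p+at(c,*g,z0+H/2)[:2]-at(c,*gg,z0+H/2)[:2]
    return p,M['m00'],mm['m00']
blue=(hsv[...,0]>100)&(hsv[...,0]<130)&(hsv[...,1]>120)
print('blue',outfit(blue,(226,258,185,220),.055,.012))
blk=im.max(2)<75
print('black',outfit(blk,(292,328,165,202),.055,.012))
brass=(im[...,0]-im[...,2]>50)
h=box(brass,115,165,238,288);print('brass hull',h.reshape(-1,2).tolist())
dark=(im.max(2)<120)
r=cv2.minAreaRect(box(dark,112,172,232,290));print('plate',r,at(c,*r[0],.012),[at(c,*q,.012)[:2] for q in cv2.boxPoints(r)])
red=(im[...,0]-im[...,1]>100)&(im[...,0]-im[...,2]>100)
r=cv2.minAreaRect(box(red,355,460,188,292));print('pan',r,at(c,*r[0],.06),[at(c,*q,.06)[:2] for q in cv2.boxPoints(r)])
c=snap('side');im=c['img'].astype(int);brass=(im[...,0]-im[...,2]>50)
ys,xs=np.nonzero(brass[300:350,285:320]);xs+=285;ys+=300
for y in(ys.min()+1,ys.min()+2,325,335):print(y,xs[ys==y].min(),xs[ys==y].max())
y0=ys.min();print('tip side',at(c,xs[ys<=y0+2].mean(),y0+1,.082))
```

```text
blue (array([0.5594, 0.0755]), 421.0, 510.01837072952185)
black (array([ 0.599 , -0.0813]), 461.0, 524.0826411903836)
brass hull [[146, 260], [141, 265], [138, 266], [134, 266], [131, 263], [130, 261], [130, 259], [131, 257], [133, 255], [136, 254], [140, 255], [142, 256], [145, 258]]
plate ((142.19100952148438, 260.494384765625), (43.77265167236328, 43.77265167236328), 77.00537872314453) [0.4271 0.3061 0.012 ] [array([0.4652, 0.3684]), array([0.4881, 0.2689]), array([0.3892, 0.2444]), array([0.3665, 0.3432])]
pan ((407.6692810058594, 239.8538818359375), (81.98694610595703, 75.53714752197266), 82.87498474121094) [ 0.4711 -0.3014  0.06  ] [array([ 0.5529, -0.2062]), array([ 0.5744, -0.3793]), array([ 0.3895, -0.3967]), array([ 0.3701, -0.2256])]
310 300 303
311 299 303
325 297 305
335 293 306
tip side [0.4282 0.3076 0.082 ]
```

>>> arm_command(commands=[0.516, -0.358, 0, 0, 0, 0, 1, 0.516, -0.358, 0, 0, 0, 0, 1, 0.516, -0.358, 0, 0, 0, 0, 1, 0.516, -0.358, 0, 0, 0, 0, 1, 0.516, -0.358, 0, 0, 0, 0, 1, 0.516, -0.358, 0, 0, 0, 0, 1, 0.516, -0.358, 0, 0, 0, 0, 1, 0.516, -0.358, 0, 0, 0, 0, 1], force=40)

```text
t: 1.0
eef_pos: [0.4819, -0.2744, 0.1946]
tool_rot: [0.0, 0.978, 0.206, 0.0]
contact_force: [1.2, -0.4, 0.4]
gripper_width: 1.003
grasp_force: 0.0
```

>>> arm_command(commands=[0.18, -0.126, 0, 0, 0, 0, 1, 0.18, -0.126, 0, 0, 0, 0, 1, 0.18, -0.126, 0.04, 0, 0, 0, 1, 0.18, -0.126, 0.04, 0, 0, 0, 1, 0.18, -0.126, 0.04, 0, 0, 0, 1, 0.18, -0.126, 0.04, 0, 0, 0, 1, 0.18, -0.126, 0.04, 0, 0, 0, 1, 0.18, -0.126, 0.04, 0, 0, 0, 1])

```text
t: 1.8
eef_pos: [0.5946, -0.09, 0.1547]
tool_rot: [0.0, 0.979, 0.205, -0.0]
contact_force: [0.4, -0.1, -0.2]
gripper_width: 1.001
grasp_force: 0.0
```

Run:
```python
from h import *
np.set_printoptions(precision=4,suppress=True)
c=snap('wrist','w1.png');o=get_obs();print(o['eef_pos'],c['pose'])
im=c['img'].astype(int)
print(proj(c,[.599,-.0813,.067]),proj(c,[.599,-.0813,.012]))
```

```text
[ 0.5946 -0.0901  0.1549] [[ 0.4009 -0.8835 -0.2422  0.6546]
 [-0.9161 -0.3862 -0.1075 -0.0632]
 [ 0.0015  0.265  -0.9643  0.3347]
 [ 0.      0.      0.      1.    ]]
[273.8592 194.0489] [274.8676 183.3475]
```

View pics/w1.png

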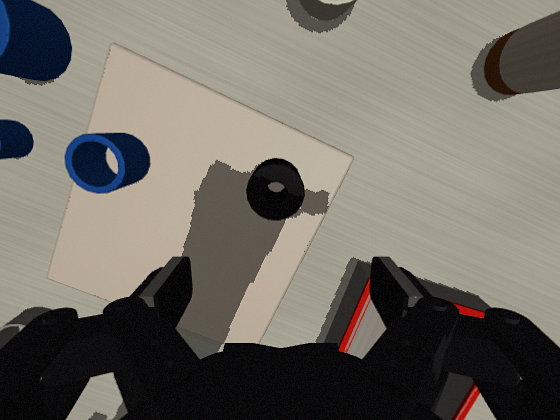

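The wrist picture shows the black sleeve at (275,189), within 1–2 px of its projected position, with the blue one standing at (105,163). I'll descend.

>>> arm_command(commands=[0.0075, -0.006, 0.045, 0, 0, 0, 1, 0.0075, -0.006, 0.085, 0, 0, 0, 1, 0.0075, -0.006, 0.11, 0, 0, 0, 1, 0.0075, -0.006, 0.128, 0, 0, 0, 1, 0.0075, -0.006, 0.128, 0, 0, 0, 1, 0.0075, -0.006, 0.128, 0, 0, 0, 0.4, 0.0075, -0.006, 0.128, 0, 0, 0, 0.4, 0.0075, -0.006, 0.128, 0, 0, 0, 0.4])

```text
t: 2.65
eef_pos: [0.6006, -0.0801, 0.0281]
tool_rot: [0.0, 0.979, 0.206, 0.001]
contact_force: [-0.3, -5.8, 23.0]
gripper_width: 0.514
grasp_force: 13.6
```

>>> arm_command(commands=[0, 0, 0, 0, 0, 0, 0.4, 0, 0, 0, 0, 0, 0, 0.4, 0, 0, 0, 0, 0, 0, 0.4, 0, 0, 0, 0, 0, 0, 0.4, 0, 0, 0, 0, 0, 0, 0.4])

```text
t: 3.15
eef_pos: [0.6011, -0.0792, 0.0294]
tool_rot: [0.0, 0.978, 0.207, 0.002]
contact_force: [-4.3, 0.8, 12.1]
gripper_width: 0.405
grasp_force: 6.7
```

Run:
```python
from h import *
c=snap('wrist','w2.png');s=snap('side');i=s['img'][120:260,180:340]
i=cv2.resize(i,None,fx=3,fy=3);w=c['img'];H=max(i.shape[0],w.shape[0])
w=cv2.resize(w[60:],(480*420//420-160,int(360*320/560)));
out=np.zeros((420,800,3),np.uint8);out[:420,:480]=i;out[:w.shape[0],480:]=w
cv2.imwrite('pics/m2.png',out[:,:,::-1]);o=get_obs();print(o['contact_force'],o['gripper_width'],o['grasp_force'])
```

```text
[-3.71341832  1.96799974 13.51972751] 0.3998797658275052 6.698416309081949
```

View pics/m2.png

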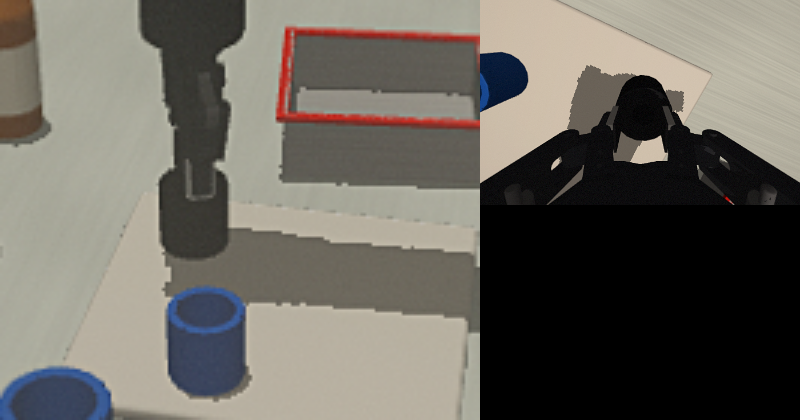

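Run:
```python
from h import *
c=snap('wrist');o=get_obs();T=o['eef_pos'];Rm=R(o['tool_rot'])
i=cv2.convertScaleAbs(c['img'],alpha=2.2,beta=20)
g=T-Rm[:,2]*.019
for p,col in((T,(255,0,0)),(g,(0,255,0))):
    cv2.circle(i,tuple(int(v) for v in proj(c,p)),3,col,-1)
for z,col in((.067,(255,255,0)),(.012,(0,255,255))):
  for xy,k in(((T[0],T[1]),1),):
    t=np.linspace(0,6.28,80)
    for a in t:cv2.circle(i,tuple(int(v) for v in proj(c,[xy[0]+.027*np.cos(a),xy[1]+.027*np.sin(a),z])),0,col,-1)
cv2.imwrite('pics/w3.png',cv2.resize(i[150:400,130:430],None,fx=2.4,fy=2.4)[:,:,::-1])
```

```text
(no output)
```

View pics/w3.png

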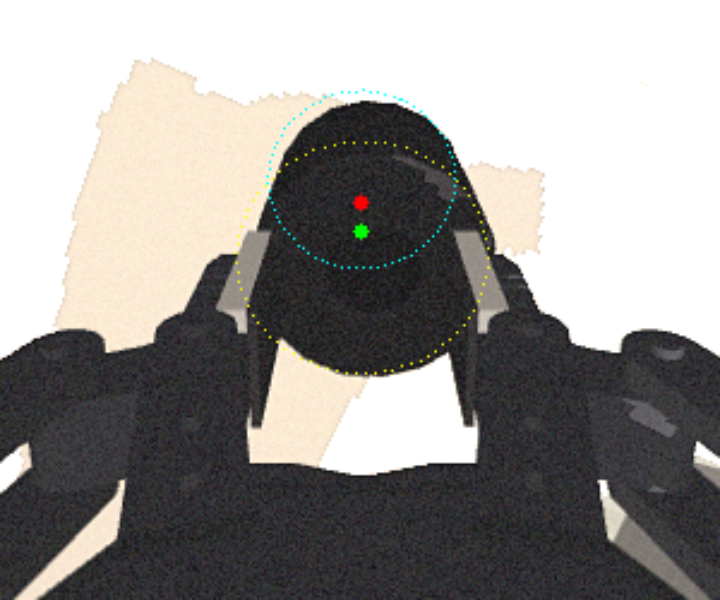

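The pads stand centred on either side of the black sleeve, and the overlay matches its outline. The 0.4 target itself was limiting the grip, so I'll close fully.

>>> arm_command(commands=[0, 0, 0, 0, 0, 0, 0, 0, 0, 0, 0, 0, 0, 0, 0, 0, 0, 0, 0, 0, 0, 0, 0, 0, 0, 0, 0, 0], force=40)

```text
t: 3.7
eef_pos: [0.6012, -0.0736, 0.0305]
tool_rot: [-0.002, 0.978, 0.208, 0.002]
contact_force: [-8.7, 12.1, 22.6]
gripper_width: 0.001
grasp_force: 11.2
```

Run:
```python
from h import *
c=snap('wrist');s=snap('side');o=get_obs();print(o['gripper_width'],o['grasp_force'],o['contact_force'],o['eef_pos'])
f=lambda x:cv2.convertScaleAbs(x,alpha=2,beta=15)
i=cv2.resize(f(s['img'][130:230,190:310]),(480,400))
w=cv2.resize(f(c['img'][150:400,130:430]),(320,267))
out=np.zeros((400,800,3),np.uint8);out[:,:480]=i;out[:267,480:]=w
cv2.imwrite('pics/m4.png',out[:,:,::-1])
```

```text
0.0050800654325615854 11.323120909983118 [-8.43453823 11.39894353 22.81969244] [ 0.6012177  -0.07353617  0.03046351]
```

View pics/m4.png

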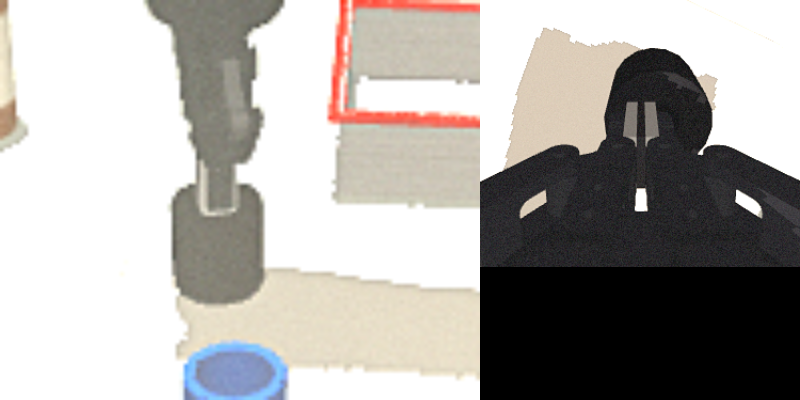

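Run:
```python
from h import *
np.set_printoptions(precision=4,suppress=True)
s=snap('side');c=snap('wrist');T=get_obs()['eef_pos']
f=lambda x:cv2.convertScaleAbs(x,alpha=3,beta=20)
A=cv2.resize(f(s['img'][140:220,200:300]),(400,320),interpolation=0)
B=cv2.resize(f(c['img'][180:340,200:360]),(400,400),interpolation=0)
for k,(im,cam,u0,v0,sc) in enumerate(((A,s,200,140,4),(B,c,200,180,2.5))):
  for z,col in((.0305,(255,0,0)),(.0495,(0,255,0)),(.067,(0,0,255))):
    p=proj(cam,[T[0],T[1],z]);print(k,z,p);cv2.circle(im,(int((p[0]-u0)*sc),int((p[1]-v0)*sc)),3,col,-1)
out=np.zeros((400,800,3),np.uint8);out[:320,:400]=A;out[:,400:]=B
cv2.imwrite('pics/m5.png',out[:,:,::-1])
```

```text
0 0.0305 [243.1547 195.358 ]
0 0.0495 [243.0376 188.4965]
0 0.067 [242.9291 182.0573]
1 0.0305 [280.8928 234.8246]
1 0.0495 [280.8376 245.9685]
1 0.067 [280.7752 258.5595]
```

View pics/m5.png

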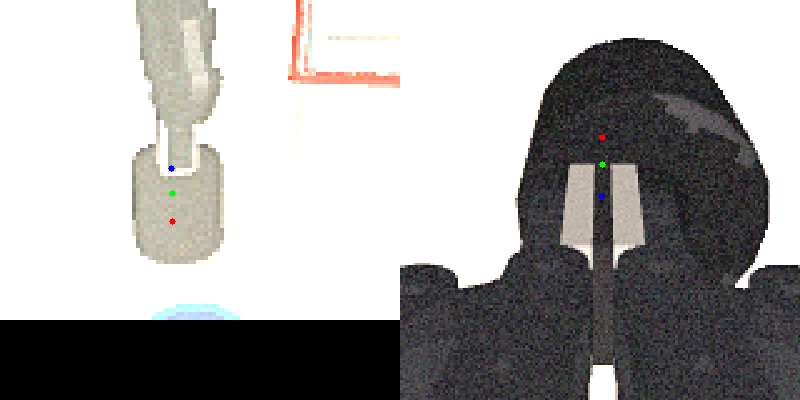

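The fingers shut over the sleeve: in the side view the tips end at about row 183, level with its top, so they look shorter than the reported TCP suggests. I'll lift and measure the fingertips in free air.

>>> arm_command(commands=[0, 0, -0.03, 0, 0, 0, 0, 0, 0, -0.07, 0, 0, 0, 0, 0, 0, -0.1, 0, 0, 0, 0, 0, 0, -0.1, 0, 0, 0, 0, 0, 0, -0.1, 0, 0, 0, 0])

```text
t: 4.4
eef_pos: [0.6001, -0.0799, 0.128]
tool_rot: [0.0, 0.978, 0.206, 0.001]
contact_force: [-0.1, 0.1, -0.3]
gripper_width: -0.003
grasp_force: 0.0
```

Run:
```python
from h import *
np.set_printoptions(precision=4,suppress=True)
s=snap('side');c=snap('wrist');o=get_obs();T=o['eef_pos'];print(T,c['camera_matrix'][0],c['k1'])
f=lambda x:cv2.convertScaleAbs(x,alpha=2.5,beta=15)
A=cv2.resize(f(s['img'][110:220,190:290]),(400,440),interpolation=0)
B=cv2.resize(f(c['img'][120:340,180:380]),(400,440),interpolation=0)
for k,(im,cam,u0,v0,sc) in enumerate(((A,s,190,110,4),(B,c,180,120,2))):
  for z,col in((0,(255,0,0)),(.019,(0,255,0)),(.035,(0,0,255))):
    p=proj(cam,T+[0,0,z]);print(k,z,p);cv2.circle(im,(int((p[0]-u0)*sc),int((p[1]-v0)*sc)),3,col,-1)
cv2.imwrite('pics/m6.png',np.hstack([A,B])[:,:,::-1])
```

```text
[ 0.5987 -0.0798  0.1259] [298.7201   0.     280.5276] 0.005092182404833792
0 0 [244.2345 158.2567]
0 0.019 [244.132  150.7126]
0 0.035 [244.0455 144.2456]
1 0 [280.5329 235.0143]
1 0.019 [280.5636 246.2821]
1 0.035 [280.5949 257.7993]
```

View pics/m6.png

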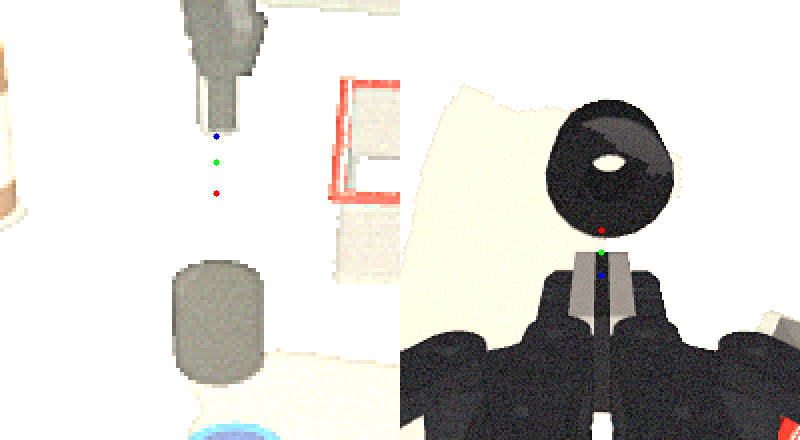

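In free air the shut fingertips end about 37 mm above the reported TCP, which matches the contact height on the sleeve top. I'll allow for that offset. The sleeve still stands, with its outline centre at about (285,204) in the wrist picture, so I'll re-measure it.

```bash
cat >> h.py <<'E'
def fit(c,mask,z0,H=.055,r=.027,seed=None):
    n,l,st,ce=cv2.connectedComponentsWithStats(mask.astype(np.uint8))
    k=min((i for i in range(1,n) if st[i,4]>150),key=lambda i:np.linalg.norm(ce[i]-seed))
    ys,xs=np.nonzero(l==k);h=cv2.convexHull(np.c_[xs,ys].astype(np.float32));g=lambda m:np.array([m['m10'],m['m01']])/m['m00']
    G=g(cv2.moments(h));p=at(c,*G,z0+H/2)[:2]
    for _ in range(6):
        hh=cv2.convexHull(np.float32([proj(c,[p[0]+r*np.cos(a),p[1]+r*np.sin(a),z]) for a in np.linspace(0,6.28,60) for z in(z0,z0+H)]))
        p=p+at(c,*G,z0+H/2)[:2]-at(c,*g(cv2.moments(hh)),z0+H/2)[:2]
    return p,cv2.boundingRect(h),cv2.boundingRect(hh)
def tool(o,p):  # world delta -> tool axes
    return R(o['tool_rot']).T@(np.asarray(p)-o['eef_pos'])
E
python3 - <<'E'
from h import *
c=snap('wrist');o=get_obs();im=c['img'].astype(int)
m=im.max(2)<85;m[241:]=0
p,a,b=fit(c,m,.012,seed=(285,204));print(p,a,b,o['eef_pos'],tool(o,[*p,-.011]))
E
```

```text
[ 0.60123529 -0.08209308] (253, 169, 65, 70) (252, 167, 66, 73) [ 0.59852057 -0.07971046  0.12550679] [0.00175254 0.00338541 0.13650135]
```

>>> arm_command(commands=[0, 0, 0, 0, 0, 0, 1, 0, 0, 0, 0, 0, 0, 1, 0, 0, 0, 0, 0, 0, 1, 0, 0, 0, 0, 0, 0, 1, 0, 0, 0, 0, 0, 0, 1])

```text
t: 5.05
eef_pos: [0.5994, -0.0797, 0.1264]
tool_rot: [-0.0, 0.978, 0.206, -0.0]
contact_force: [-0.1, -0.3, -0.2]
gripper_width: 0.845
grasp_force: 0.0
```

>>> arm_command(commands=[0.0015, 0.003, 0.02, 0, 0, 0, 1, 0.0015, 0.003, 0.05, 0, 0, 0, 1, 0.0015, 0.003, 0.08, 0, 0, 0, 1, 0.0015, 0.003, 0.11, 0, 0, 0, 1, 0.0015, 0.003, 0.13, 0, 0, 0, 1, 0.0015, 0.003, 0.137, 0, 0, 0, 1, 0.0015, 0.003, 0.137, 0, 0, 0, 1])

```text
t: 5.75
eef_pos: [0.6014, -0.0817, -0.0112]
tool_rot: [-0.0, 0.978, 0.206, -0.001]
contact_force: [-0.1, -0.1, -0.1]
gripper_width: 1.003
grasp_force: 0.0
```

>>> arm_command(commands=[0, 0, 0, 0, 0, 0, 0, 0, 0, 0, 0, 0, 0, 0, 0, 0, 0, 0, 0, 0, 0, 0, 0, 0, 0, 0, 0, 0, 0, 0, 0, 0, 0, 0, 0, 0, 0, 0, 0, 0, 0, 0], force=40)

```text
t: 6.35
eef_pos: [0.6032, -0.0818, -0.0088]
tool_rot: [0.0, 0.978, 0.206, 0.001]
contact_force: [-1.1, 1.0, 5.3]
gripper_width: 0.633
grasp_force: 41.8
```

>>> arm_command(commands=[0, 0, -0.03, 0, 0, 0, 0, 0, 0, -0.08, 0, 0, 0, 0, 0, 0, -0.13, 0, 0, 0, 0, 0, -0.04, -0.13, 0, 0, 0, 0, 0, -0.09, -0.13, 0, 0, 0, 0, -0.001, -0.14, -0.13, 0, 0, 0, 0, -0.001, -0.19, -0.13, 0, 0, 0, 0, -0.002, -0.24, -0.13, 0, 0, 0, 0])

```text
t: 7.15
eef_pos: [0.5025, 0.1384, 0.1203]
tool_rot: [0.0, 0.979, 0.206, 0.001]
contact_force: [1.6, 1.1, -1.5]
gripper_width: 0.628
grasp_force: 42.9
```

>>> arm_command(commands=[0, -0.05, 0, 0, 0, 0, 0, 0, -0.09, 0, 0, 0, 0, 0, 0, -0.13, 0, 0, 0, 0, 0, 0, -0.16, 0, 0, 0, 0, 0, -0.001, -0.18, 0, 0, 0, 0, 0, -0.001, -0.185, 0, 0, 0, 0, 0, -0.001, -0.185, 0, 0, 0, 0, 0, -0.001, -0.185, 0, 0, 0, 0, 0])

```text
t: 7.95
eef_pos: [0.4284, 0.3041, 0.1195]
tool_rot: [0.001, 0.979, 0.205, 0.0]
contact_force: [0.3, 0.3, -1.2]
gripper_width: 0.633
grasp_force: 42.9
```

Run:
```python
from h import *
np.set_printoptions(precision=4,suppress=True)
s=snap('side');c=snap('wrist');o=get_obs();T=o['eef_pos'];print(T,o['q'],tool(o,[.427,.306,T[2]]),o['gripper_width'],o['grasp_force'])
f=lambda x:cv2.convertScaleAbs(x,alpha=1.8,beta=15)
p=proj(s,T+[0,0,.03]).astype(int);print(p)
v0,u0=max(0,p[1]-90),p[0]-80
A=cv2.resize(f(s['img'][v0:v0+200,u0:u0+160]),(400,500),interpolation=0)
B=cv2.resize(f(c['img'][80:330,180:380]),(400,500),interpolation=0)
for z,col in((.021,(255,0,0)),(.076,(0,0,255))):
  for cam,im,u,v,k in((s,A,u0,v0,2.5),(c,B,180,80,2)):
   for a in np.linspace(0,6.28,60):
    q=proj(cam,T+[.027*np.cos(a),.027*np.sin(a),z]);cv2.circle(im,(int((q[0]-u)*k),int((q[1]-v)*k)),0,col,-1)
for g in([.427,.306,.082],[.427,.306,.012]):
  q=proj(s,g);cv2.circle(A,(int((q[0]-u0)*2.5),int((q[1]-v0)*2.5)),2,(0,255,0),-1)
cv2.imwrite('pics/m7.png',np.hstack([A,B])[:,:,::-1])
```

```text
[0.4285 0.3041 0.1195] [-0.4264  0.349  -0.3752  1.964   0.1674  0.8585 -2.0484] [-0.0006 -0.0024 -0.    ] 0.6271104695120823 42.88696543313563
[303 277]
```

View pics/m7.png

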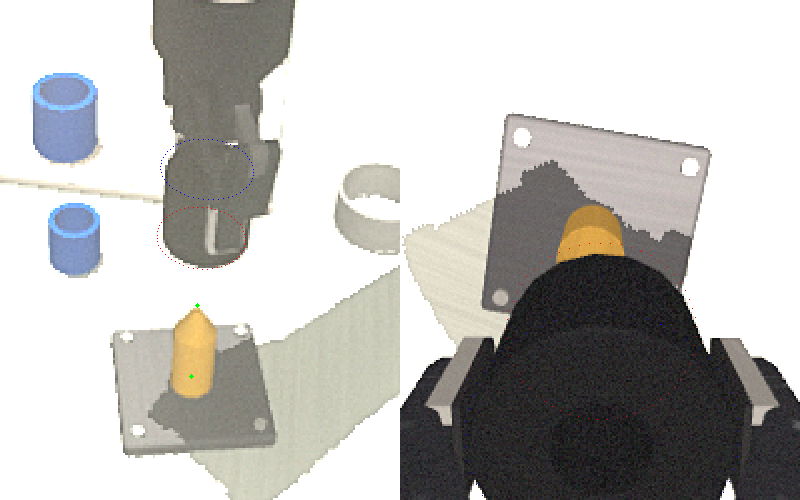

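The black sleeve is held upright over the pin. In the side view its bottom is centred at about (205,240) in the crop, and the pin tip is at (197,308), close to the predicted point. I'll lower it onto the nose.

>>> arm_command(commands=[0.001, -0.002, 0.025, 0, 0, 0, 0, 0.001, -0.002, 0.045, 0, 0, 0, 0, 0.001, -0.002, 0.058, 0, 0, 0, 0, 0.001, -0.002, 0.064, 0, 0, 0, 0, 0.001, -0.002, 0.067, 0, 0, 0, 0, 0.001, -0.002, 0.07, 0, 0, 0, 0, 0.001, -0.002, 0.07, 0, 0, 0, 0])

```text
t: 8.75
eef_pos: [0.4286, 0.3086, 0.0501]
tool_rot: [-0.0, 0.978, 0.206, 0.001]
contact_force: [-0.1, 0.3, -1.4]
gripper_width: 0.635
grasp_force: 42.9
```

>>> arm_command(commands=[0, 0, 0.001, 0, 0, 0, 0, 0, 0, 0.002, 0, 0, 0, 0, 0, 0, 0.003, 0, 0, 0, 0, 0, 0, 0.003, 0, 0, 0, 0])

```text
t: 9.15
eef_pos: [0.4293, 0.3092, 0.0476]
tool_rot: [-0.001, 0.978, 0.206, 0.002]
contact_force: [2.0, 1.3, 5.7]
gripper_width: 0.63
grasp_force: 43.5
```

Contact comes at an underside height of about 69 mm, as expected on the nose. I'll ease the grip so the sleeve rests freely, still caged between the pads, then grip it again.

>>> arm_command(commands=[0, 0, 0, 0, 0, 0, 0.72, 0, 0, 0, 0, 0, 0, 0.72, 0, 0, 0, 0, 0, 0, 0.72, 0, 0, 0, 0, 0, 0, 0.72, 0, 0, 0, 0, 0, 0, 0.72, 0, 0, 0, 0, 0, 0, 0.72, 0, 0, 0, 0, 0, 0, 0.72])

```text
t: 9.85
eef_pos: [0.4276, 0.3079, 0.0464]
tool_rot: [0.0, 0.978, 0.206, -0.0]
contact_force: [0.6, 0.3, -0.1]
gripper_width: 0.719
grasp_force: 0.0
```

Run:
```python
from h import *
np.set_printoptions(precision=4,suppress=True)
o=get_obs();print(o['eef_pos'],o['contact_force'],o['grasp_force'],o['gripper_width'])
s=snap('side');im=s['img'].astype(int)
g=np.array([.427,.306,.069]);print([proj(s,g+[dx,0,z]) for dx in(-.027,.027) for z in(0,.055)])
m=(im.max(2)<80)
for v in range(250,335,6):
  x=np.nonzero(m[v,270:340])[0];print(v,(x.min()+270,x.max()+270) if len(x) else None)
```

```text
[0.4276 0.3079 0.0464] [ 0.6437  0.3118 -0.0896] 0.0 0.7185103025691998
[array([318.3518, 316.9683]), array([321.2473, 292.7109]), array([285.0316, 312.7827]), array([286.3638, 288.4879])]
250 (np.int64(283), np.int64(333))
256 (np.int64(286), np.int64(329))
262 (np.int64(286), np.int64(323))
268 (np.int64(289), np.int64(322))
274 (np.int64(290), np.int64(322))
280 (np.int64(291), np.int64(322))
286 (np.int64(290), np.int64(329))
292 (np.int64(287), np.int64(329))
298 (np.int64(286), np.int64(328))
304 (np.int64(286), np.int64(327))
310 (np.int64(285), np.int64(325))
316 (np.int64(285), np.int64(317))
322 (np.int64(288), np.int64(323))
328 (np.int64(299), np.int64(325))
334 (np.int64(289), np.int64(326))
```

>>> arm_command(commands=[0, 0, 0, 0, 0, 0, 0, 0, 0, 0, 0, 0, 0, 0, 0, 0, 0, 0, 0, 0, 0, 0, 0, 0, 0, 0, 0, 0, 0, 0, 0, 0, 0, 0, 0, 0, 0, -0.03, 0, 0, 0, 0, 0, 0, -0.07, 0, 0, 0, 0, 0, 0, -0.07, 0, 0, 0, 0])

```text
t: 10.7
eef_pos: [0.4303, 0.3101, 0.1209]
tool_rot: [-0.002, 0.978, 0.206, 0.004]
contact_force: [1.1, 0.8, -0.5]
gripper_width: 0.63
grasp_force: 43.0
```

>>> arm_command(commands=[-0.007, 0.035, 0, 0, 0, 0, 0, -0.016, 0.08, 0, 0, 0, 0, 0, -0.024, 0.125, 0, 0, 0, 0, 0, -0.033, 0.17, 0, 0, 0, 0, 0, -0.042, 0.215, 0, 0, 0, 0, 0, -0.051, 0.26, 0, 0, 0, 0, 0, -0.061, 0.305, 0, 0, 0, 0, 0, -0.061, 0.312, 0, 0, 0, 0, 0])

```text
t: 11.5
eef_pos: [0.4976, -0.0093, 0.1156]
tool_rot: [0.001, 0.979, 0.202, -0.001]
contact_force: [-0.4, -0.0, -1.4]
gripper_width: 0.633
grasp_force: 43.1
```

>>> arm_command(commands=[-0.02, 0.035, 0, 0, 0, 0, 0, -0.04, 0.075, 0, 0, 0, 0, 0, -0.062, 0.115, 0, 0, 0, 0, 0, -0.085, 0.155, 0, 0, 0, 0, 0, -0.108, 0.195, 0, 0, 0, 0, 0, -0.13, 0.235, 0, 0, 0, 0, 0, -0.143, 0.256, 0, 0, 0, 0, 0, -0.143, 0.256, 0, 0, 0, 0, 0])

```text
t: 12.3
eef_pos: [0.4683, -0.2987, 0.1156]
tool_rot: [0.001, 0.979, 0.203, -0.001]
contact_force: [0.3, -0.6, -1.6]
gripper_width: 0.634
grasp_force: 43.0
```

Run:
```python
from h import *
o=get_obs();print(o['eef_pos'],o['q'],tool(o,[.471,-.301,-.015]))
```

```text
[ 0.46834806 -0.29873032  0.11557267] [ 0.54675819  0.37687404 -0.11534774  1.91293084  0.05919655  0.85577285
 -0.76164091] [0.00183147 0.00301855 0.13057159]
```

>>> arm_command(commands=[0.002, 0.003, 0.03, 0, 0, 0, 0, 0.002, 0.003, 0.07, 0, 0, 0, 0, 0.002, 0.003, 0.105, 0, 0, 0, 0, 0.002, 0.003, 0.124, 0, 0, 0, 0, 0.002, 0.003, 0.13, 0, 0, 0, 0, 0.002, 0.003, 0.133, 0, 0, 0, 0, 0.002, 0.003, 0.1345, 0, 0, 0, 0])

```text
t: 13.0
eef_pos: [0.4743, -0.2958, -0.0174]
tool_rot: [0.0, 0.978, 0.207, 0.0]
contact_force: [-0.1, 0.3, -1.1]
gripper_width: 0.629
grasp_force: 43.0
```

>>> arm_command(commands=[0, 0, 0.001, 0, 0, 0, 0, 0, 0, 0.002, 0, 0, 0, 0, 0, 0, 0.002, 0, 0, 0, 0, 0, 0, 0.002, 0, 0, 0, 1, 0, 0, 0.002, 0, 0, 0, 1, 0, 0, 0.002, 0, 0, 0, 1, 0, 0, 0.002, 0, 0, 0, 1, 0, 0, 0.002, 0, 0, 0, 1])

```text
t: 13.8
eef_pos: [0.4736, -0.296, -0.02]
tool_rot: [0.0, 0.978, 0.206, 0.0]
contact_force: [0.1, -0.1, -0.3]
gripper_width: 1.001
grasp_force: 0.0
```

>>> arm_command(commands=[0, 0, 0, 0, 0, 0, 1, 0, 0, -0.02, 0, 0, 0, 1, 0, 0, -0.06, 0, 0, 0, 1, 0, 0, -0.1, 0, 0, 0, 1, 0, 0, -0.14, 0, 0, 0, 1, 0, 0, -0.15, 0, 0, 0, 1])

```text
t: 14.4
eef_pos: [0.4761, -0.2973, 0.1346]
tool_rot: [0.002, 0.978, 0.206, 0.003]
contact_force: [1.4, -0.6, -0.7]
gripper_width: 1.0
grasp_force: 0.0
```

Run:
```python
from h import *
np.set_printoptions(precision=4,suppress=True)
o=get_obs()
c=snap('wrist');m=(c['img'].astype(int).max(2)<60);m[225:]=0
try:
  g=proj(c,[.473,-.297,.03]);print(g,'black in pan',fit(c,m,.003,seed=g))
except Exception as e: print(e)
t=snap('top');hsv=cv2.cvtColor(t['img'],cv2.COLOR_RGB2HSV);b=(hsv[...,0]>100)&(hsv[...,0]<130)&(hsv[...,1]>100)
print('blue',fit(t,b,.012,seed=(241,202)))
s=snap('side');hsv=cv2.cvtColor(s['img'],cv2.COLOR_RGB2HSV);b=(hsv[...,0]>100)&(hsv[...,0]<130)&(hsv[...,1]>100)
p=fit(s,b,.012,seed=(249,233));print('blue side',p)
print(o['eef_pos'],tool(o,[.5594,.0755,.14]),tool(o,[*p[0],.14]))
```

```text
[278.4925 201.1598] black in pan (array([ 0.4774, -0.2942]), (248, 169, 60, 56), (247, 165, 62, 67))
blue (array([0.5599, 0.0755]), (230, 190, 23, 24), (228, 188, 26, 27))
blue side (array([0.6431, 0.1646]), (179, 243, 38, 32), (181, 236, 31, 41))
[ 0.4761 -0.2973  0.1346] [ 0.2267 -0.3074 -0.0061] [ 0.3393 -0.3552 -0.0059]
```

>>> arm_command(commands=[0.022, -0.03, 0, 0, 0, 0, 1, 0.05, -0.068, 0, 0, 0, 0, 1, 0.078, -0.106, 0, 0, 0, 0, 1, 0.106, -0.144, 0, 0, 0, 0, 1, 0.134, -0.182, 0, 0, 0, 0, 1, 0.162, -0.22, 0, 0, 0, 0, 1, 0.19, -0.258, 0, 0, 0, 0, 1, 0.212, -0.288, 0, 0, 0, 0, 1])

```text
t: 15.35
eef_pos: [0.5498, 0.0563, 0.1276]
tool_rot: [-0.001, 0.978, 0.208, -0.002]
contact_force: [0.5, 0.0, -0.3]
gripper_width: 1.0
grasp_force: 0.0
```

>>> arm_command(commands=[0.013, -0.018, 0, 0, 0, 0, 1, 0.013, -0.018, 0, 0, 0, 0, 1, 0.013, -0.018, 0, 0, 0, 0, 1])

```text
t: 15.65
eef_pos: [0.5544, 0.0746, 0.1279]
tool_rot: [0.0, 0.978, 0.207, -0.002]
contact_force: [0.2, -0.4, 0.8]
gripper_width: 1.0
grasp_force: 0.0
```

Run:
```python
from h import *
np.set_printoptions(precision=4,suppress=True)
o=get_obs();c=snap('wrist');hsv=cv2.cvtColor(c['img'],cv2.COLOR_RGB2HSV);b=(hsv[...,0]>100)&(hsv[...,0]<130)&(hsv[...,1]>100)
g=proj(c,[.5596,.0755,.04]);p=fit(c,b,.012,seed=g);print(g,p,o['eef_pos'],tool(o,[*p[0],-.011]),tool(o,[.5596,.0755,-.011]))
```

```text
[282.2151 196.2721] (array([0.5601, 0.0758]), (251, 164, 64, 69), (249, 162, 66, 72)) [0.5544 0.0746 0.1279] [0.0062 0.0013 0.1389] [0.0056 0.0014 0.1389]
```

>>> arm_command(commands=[0.006, 0.001, 0.03, 0, 0, 0, 1, 0.006, 0.001, 0.06, 0, 0, 0, 1, 0.006, 0.001, 0.095, 0, 0, 0, 1, 0.006, 0.001, 0.12, 0, 0, 0, 1, 0.006, 0.001, 0.135, 0, 0, 0, 1, 0.006, 0.001, 0.139, 0, 0, 0, 1, 0.006, 0.001, 0.139, 0, 0, 0, 1])

```text
t: 16.4
eef_pos: [0.5617, 0.0756, -0.0091]
tool_rot: [0.0, 0.979, 0.206, -0.0]
contact_force: [0.3, 0.2, -0.2]
gripper_width: 1.002
grasp_force: 0.0
```

>>> arm_command(commands=[0, 0, 0, 0, 0, 0, 0, 0, 0, 0, 0, 0, 0, 0, 0, 0, 0, 0, 0, 0, 0, 0, 0, 0, 0, 0, 0, 0, 0, 0, 0, 0, 0, 0, 0, 0, 0, 0, 0, 0, 0, 0], force=35)

```text
t: 17.0
eef_pos: [0.5627, 0.0765, -0.0075]
tool_rot: [0.0, 0.978, 0.206, 0.001]
contact_force: [-1.2, -0.8, 6.0]
gripper_width: 0.621
grasp_force: 36.4
```

>>> arm_command(commands=[0, 0, -0.03, 0, 0, 0, 0, 0, 0, -0.08, 0, 0, 0, 0, 0, 0, -0.12, 0, 0, 0, 0, -0.004, -0.04, -0.13, 0, 0, 0, 0, -0.01, -0.085, -0.13, 0, 0, 0, 0, -0.015, -0.13, -0.13, 0, 0, 0, 0, -0.02, -0.175, -0.13, 0, 0, 0, 0, -0.025, -0.215, -0.13, 0, 0, 0, 0])

```text
t: 17.8
eef_pos: [0.4507, 0.2649, 0.1218]
tool_rot: [-0.0, 0.978, 0.207, 0.001]
contact_force: [-0.3, 0.6, -0.5]
gripper_width: 0.627
grasp_force: 37.4
```

>>> arm_command(commands=[-0.004, -0.03, 0, 0, 0, 0, 0, -0.005, -0.045, 0, 0, 0, 0, 0, -0.005, -0.05, 0, 0, 0, 0, 0, -0.005, -0.05, 0, 0, 0, 0, 0, -0.005, -0.05, 0, 0, 0, 0, 0])

```text
t: 18.3
eef_pos: [0.428, 0.3054, 0.1211]
tool_rot: [0.0, 0.979, 0.206, 0.0]
contact_force: [0.4, -0.3, -0.7]
gripper_width: 0.624
grasp_force: 37.4
```

Run:
```python
from h import *
np.set_printoptions(precision=4,suppress=True)
o=get_obs();T=o['eef_pos'];print(T,o['gripper_width'],o['grasp_force'],tool(o,[.4275,.307,T[2]]))
for n in('wrist','side','top'):
  c=snap(n);hsv=cv2.cvtColor(c['img'],cv2.COLOR_RGB2HSV);b=(hsv[...,0]>100)&(hsv[...,0]<130)&(hsv[...,1]>100)
  z0=T[2]+.0195
  try:
    g=proj(c,[T[0],T[1],z0+.03]);print(n,g,fit(c,b,z0,seed=g))
  except Exception as e: print(n,e)
```

```text
[0.428  0.3054 0.1211] 0.6236597733436696 37.35735531896353 [ 0.0002 -0.0017 -0.    ]
wrist [281.1371 270.2847] (array([0.4275, 0.3053]), (215, 208, 133, 140), (213, 201, 136, 156))
side [305.028  267.8042] (array([0.4225, 0.33  ]), (291, 265, 33, 29), (287, 254, 41, 54))
top [123.0371 259.4482] (array([0.4122, 0.29  ]), (120, 259, 20, 16), (113, 253, 35, 29))
```

>>> arm_command(commands=[0, -0.0015, 0.025, 0, 0, 0, 0, 0, -0.0015, 0.045, 0, 0, 0, 0, 0, -0.0015, 0.06, 0, 0, 0, 0, 0, -0.0015, 0.07, 0, 0, 0, 0, 0, -0.0015, 0.08, 0, 0, 0, 0, 0, -0.0015, 0.09, 0, 0, 0, 0])

```text
t: 19.05
eef_pos: [0.4271, 0.308, 0.0307]
tool_rot: [-0.0, 0.979, 0.206, 0.0]
contact_force: [0.6, -0.5, 0.0]
gripper_width: 0.622
grasp_force: 37.4
```

Underside at about 50 mm now, past the taper, with no lateral force. Continuing down.

>>> arm_command(commands=[0, 0, 0.01, 0, 0, 0, 0, 0, 0, 0.02, 0, 0, 0, 0, 0, 0, 0.028, 0, 0, 0, 0, 0, 0, 0.034, 0, 0, 0, 0, 0, 0, 0.037, 0, 0, 0, 0, 0, 0, 0.039, 0, 0, 0, 0, 0, 0, 0.039, 0, 0, 0, 0])

```text
t: 19.75
eef_pos: [0.4265, 0.308, -0.0075]
tool_rot: [0.0, 0.978, 0.206, -0.0]
contact_force: [-1.8, -0.4, 5.6]
gripper_width: 0.622
grasp_force: 37.7
```

Touching the plate (about 6 N at the expected height). I'll release and withdraw.

>>> arm_command(commands=[0, 0, 0, 0, 0, 0, 1, 0, 0, 0, 0, 0, 0, 1, 0, 0, 0, 0, 0, 0, 1, 0, 0, 0, 0, 0, 0, 1, 0, 0, 0, 0, 0, 0, 1, 0, 0, 0, 0, 0, 0, 1, 0, 0, 0, 0, 0, 0, 1])

```text
t: 20.45
eef_pos: [0.4266, 0.308, -0.008]
tool_rot: [0.0, 0.978, 0.206, 0.0]
contact_force: [-0.2, -0.4, 0.2]
gripper_width: 0.995
grasp_force: 0.0
```

>>> arm_command(commands=[0, 0, -0.02, 0, 0, 0, 1, 0, 0, -0.06, 0, 0, 0, 1, 0, 0, -0.1, 0, 0, 0, 1, 0, 0, -0.14, 0, 0, 0, 1, 0, 0.04, -0.17, 0, 0, 0, 1, 0, 0.08, -0.18, 0, 0, 0, 1, 0, 0.12, -0.18, 0, 0, 0, 1, 0, 0.12, -0.18, 0, 0, 0, 1])

```text
t: 21.25
eef_pos: [0.4777, 0.1919, 0.1724]
tool_rot: [0.002, 0.979, 0.202, 0.001]
contact_force: [0.0, -1.7, -1.0]
gripper_width: 0.998
grasp_force: 0.0
```

Run:
```python
from h import *
o=get_obs();print(o['t'],o['eef_pos'],o['gripper_width'],o['contact_force'])
s=snap('side')['img'];t=snap('top')['img']
f=lambda x:cv2.convertScaleAbs(x,alpha=1.7,beta=15)
A=cv2.resize(f(s[240:400,220:380]),(400,400));B=cv2.resize(f(t[180:300,350:470]),(400,400))
cv2.imwrite('pics/m8.png',np.hstack([A,B])[:,:,::-1])
```

```text
21.25 [0.47765826 0.19191196 0.17235827] 0.9981433694284846 [ 0.00607395 -1.66148894 -1.00808843]
```

View pics/m8.png

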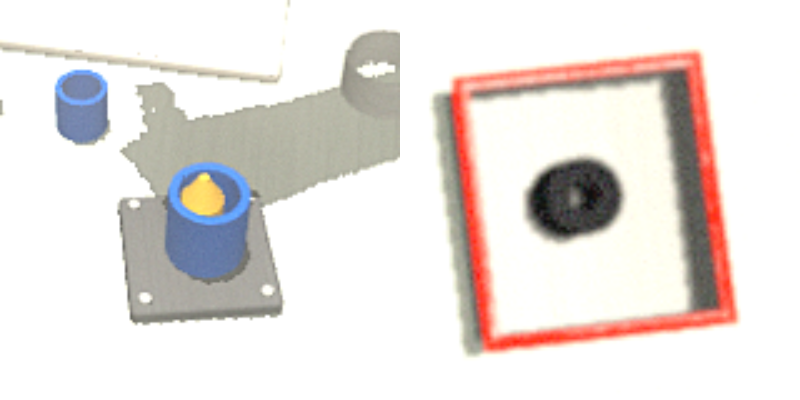

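The picture shows the blue sleeve flat on the base plate around the pin (crop 207,220) and the black one upright in the pan (crop 575,198).

```bash
python3 -c "
from station import hand_in
print(hand_in())"
```

```text
the job is handed in; nothing more can be done
None
```

The job is handed in, at about 21 s on the robot's clock: the black sleeve rested on the pin's nose and is now upright in the reject pan, and the blue sleeve sits fully down on the base plate; my first grasp of the black sleeve missed because the fingers end about 37 mm short of the reported TCP, and the shut fingers pressed on its top with about 23 N.

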